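Shift the bench-mounted gear selector into third

TASK

The gear selector on the bench is being tested. With a fingertip or the outside of the fingers, gently push its lever along the left-hand slot to the middle of the H gate, across to the right, then forward (away from the robot) until it is fully home in the third slot, the far right one; do not run it into the fourth slot (near right) on the way. Only push: the knob is merely slipped onto the shaft, so do not squeeze it or pull it up, and leave the small things round the selector where they are.

Things in the scene. Friction and masses are not known exactly. Their poses are not given: they have to be found in the camera images.
- selector: Gear selector, bolted down: grey foot flange 112 x 96 x 6 mm, on it a black box topped by a square aluminium gate plate, 96 x 96 mm, top face 68 mm above the bench. Origin: centre of the underside, on the bench. x = 'forward' (at most 0.55 rad off pointing straight away from the robot), y = left, z up. Only the lever and four 2 mm screw heads at the corners rise above the plate.
- gate_centre (a point): Centre of the H-shaped opening, on the plate's top face; axes as the selector's. Two slots run along x, at y = +17 (left) and -17 mm (right), 52 mm long, 17 mm wide; a crossbar 15 mm wide along y joins them at x = 0. First slot = far left, second = near left, third = far right, fourth = near right. Tongues 19 mm wide with round noses part the slots.
- knob (a point): Centre of the black round knob on the lever: 33 mm diameter, 44 mm long, on a steel shaft 10 mm thick. The lever tilts about a pivot 20 mm above the bench under the gate's centre, 113 mm from this point, which is so 133 mm above the bench when upright, 117 to 126 mm when tilted, and up to 44 mm off the gate's centre along x and y. z runs up the lever.
- across (a joint): Sideways tilt of the lever, rad: + is right (selector's -y). Stops at -0.40 (left slot, where it starts) and +0.40 (right slot); in the right slot it has play, 0.30 to 0.40. It can cross only while joint forward is within about 0.05 of 0 (the round noses help to centre it). The lever stays where it is left and takes 2 to 6 N at the knob to move slowly.
- forward (a joint): Fore-and-aft tilt of the lever in rad: + is forward, away from the robot. 0 is the crossbar, +0.36 the end stop of the far slots (fully home), -0.36 that of the near slots. It starts anywhere along the left slot, between -0.34 and +0.34.
- knob_lift (a joint): How far the knob has been pulled up its shaft, in m: 0 as it should be (range 0 to 0.020). A pull of about 9 N lifts it.
- fuse_box: Small red card box, 35 x 59 x 23 mm, loose on the bench beyond the selector. Origin: centre of the underside. Leave alone.
- flux_tin: Round yellow tin, 47 mm in diameter, 23 mm tall, loose on the flat black tool wallet (7 mm thick) to the left of the selector. Origin: centre of the underside. Leave alone.
- usb_stick: Memory stick, 18 x 53 x 8 mm, loose on the bench between the robot and the selector. Origin: centre of the underside. Leave alone.

How it is judged:
By the outcome, as a careful person would: the job done as asked, in the order asked, and still so for the second after the job is handed in, with the robot touching nothing.
It also fails if it takes over 64 s, if anything falls off the work surface, if the arm or the gripper's body presses on something with over 40 N, if the wrist force passes 120 N, or if a joint passes its speed limit or range.

ROBOT

A 6-joint arm with a two-finger parallel gripper is mounted at the origin on the work surface; the furniture and walls round the work are solid. World frame = base frame: x ahead of the robot, y to its left, z up, the work surface at z = 0. Lengths are in m, angles in degrees, forces in N, time in s.
With the tool pointing down it reaches from about 0.4 to 0.825 m from the base axis. Payload 7 kg.
Tool frame: the origin (TCP) lies midway between the tips of the shut fingers; the grasp point (between the pads) lies 19 mm behind it; x points along the fingers, z is the direction in which the jaws open and shut, and the axes are right-handed (so a half turn about x gives the same grasp; the last joint's range is limited). The gripper opens to 88 mm and grips with 3 to 60 N. Pads are 19 mm wide; open, the fingers measure 130 mm over their backs; the gripper's body (78 mm by 193 mm) begins 47 mm behind the grasp point.
Start: joints at [89.33, 20.546, 0.682, 0, -70.136, -16.507], TCP at [0.199, 0.645, 0.227] pointing down, gripper open.
Joint ranges: [-176.03, 176.03], [-82.01, 121.73], [-58.28, 71.71], [-173.87, 95.51], [-174.79, -0.11], [-173.66, 173.66]. Speed limits (degrees/s): [136.94, 136.94, 172.46, 180, 180, 180].

INTERFACE

Orientations are given as [roll, pitch, yaw] about the fixed x, y, z axes, in that order (R = Rz(yaw) Ry(pitch) Rx(roll)).
In Python, from plant import get_state, capture, close_job gives the robot as it stands.
- The arm moves only by the tool play_rows, never from a script. Its argument "series" is one flat list of numbers, 4 for each row, row after row: the shift along the tool's x, y, z in m, then the turn about the tool's x in rad. In form: [tx, ty, tz, spin, tx, ty, tz, spin, ...]. A call has exactly 5 rows; each row shifts and turns the commanded pose from where the row before left it, along the tool's axes as they then stand; what a row does not reach is not made up. A row lasts 1/12 s, in which the tool goes at most 41.7 mm and 7.16 degrees, less where a joint would pass 70% of its speed; a pose out of reach is approached as far as the arm can. A call is refused whole if a number of a shift passes 0.0417 or a number of a turn 0.125, either way. A call with a gripper value outside its range is refused whole. "jaw" is the opening in per cent of the stroke, from 0 (shut) to 100 (fully open), set as the call begins (left out, the last holds). The fingers move at their own pace and stop on an object; "squeeze" is the grip in N (left out, the last holds). Time passes only in rows, so rows that do not move let the fingers close, or fill a call up. It gives the time, the measured TCP pose, the force and the opening at its end, in the units of the state.
- get_state(): the state, without advancing time (a new reading comes with each control period).
- capture(name): name is "side" or "top"; returns a dict with "img" (480x640x3 uint8, blue, green, red), "K" (3x3 intrinsics, pixels), "k1" (the pictures are not rectified: a ray, as slopes to the right and down, at radius r is drawn at 1 + k1 r^2 times it, then the intrinsics apply), "world_from_camera" (4x4, takes a point from camera to world coordinates). Camera axes: x right, y down, z forward; pixel columns grow to the right and rows downward; lengths in m; the calibration is good to about 2 mm. A picture is of the moment at which its call begins. There is no depth.
- close_job(): hands the job in, once; it reports no verdict.
The state is a dict: "time_s": time; "joints": joint angles; "qd": joint speeds; "joint_torque": joint torques, N m; "tcp_pos": TCP position; "eef_rot": TCP orientation; "contact_force": force on the tool from outside, world axes, zero at the start; "moment": the same for the moment, N m; "gripper_width": finger opening in m.
Only numpy, scipy, OpenCV 4.12 (cv2) and the standard library are available. Lean on these libraries where they do the work, as an engineer would, in place of code of your own. Each camera call takes 0.05 s, during which the arm holds its last target.

## Working session

There is one attempt and no reset: what is moved stays moved. The work goes in short steps, Python scripts to look and compute and a tool call to move; the robot and the scene stay as the last step left them, time stands still between calls to the robot, and variables do not carry over. Pictures are saved under pics/ and viewed, and the job is handed in when it is done.

Besides the shell and the picture viewer there is one more tool, called after ">>>" by a JSON object that holds its "op" and its "data". play_rows: Moves the arm, as the interface text tells. Its arguments: {"type":"object","properties":{"series":{"type":"array","items":{"type":"number"}},"jaw":{"type":"number"},"squeeze":{"type":"number"}},"required":["series"]}

```bash
ls; mkdir -p pics
python3 - <<'E'
from plant import get_state,capture
import cv2,numpy as np
np.set_printoptions(precision=4,suppress=True)
for n in("side","top"):
    c=capture(n);cv2.imwrite(f"pics/{n}0.png",c["img"]);print(n,c["K"],c["k1"],c["world_from_camera"])
print(get_state())
E
```

```text
pics
side [[522.7692   0.     314.454 ]
 [  0.     522.7692 232.2377]
 [  0.       0.       1.    ]] -0.056097065363613856 [[ 0.8946 -0.1733  0.412   0.2184]
 [-0.4465 -0.3876  0.8065 -0.8696]
 [ 0.0199 -0.9054 -0.4241  0.4814]
 [ 0.      0.      0.      1.    ]]
top [[524.0805   0.     326.2541]
 [  0.     524.0805 239.3145]
 [  0.       0.       1.    ]] -0.04663762425762584 [[-0.0173 -0.9925  0.1214  0.4431]
 [-0.9998  0.016  -0.0113 -0.1584]
 [ 0.0093 -0.1215 -0.9925  0.9645]
 [ 0.      0.      0.      1.    ]]
{'time_s': 0.1, 'joints': array([ 89.3317,  20.5866,   0.6361,  -0.0181, -70.1362, -16.5067]), 'qd': array([ 0.0438, -0.1247,  0.2481,  0.0979,  0.0623, -0.0301]), 'joint_torque': array([ -0.0024, -58.4165,  29.3753,   7.0156,   0.0102,  -0.0001]), 'tcp_pos': array([0.1992, 0.6444, 0.2257]), 'eef_rot': array([   5.4244,   89.9116, -101.7568]), 'contact_force': array([0.7019, 0.8765, 0.1018]), 'moment': array([-0.0149,  0.0044, -0.0099]), 'gripper_width': 0.08782861669620089}
```

View pics/side0.png

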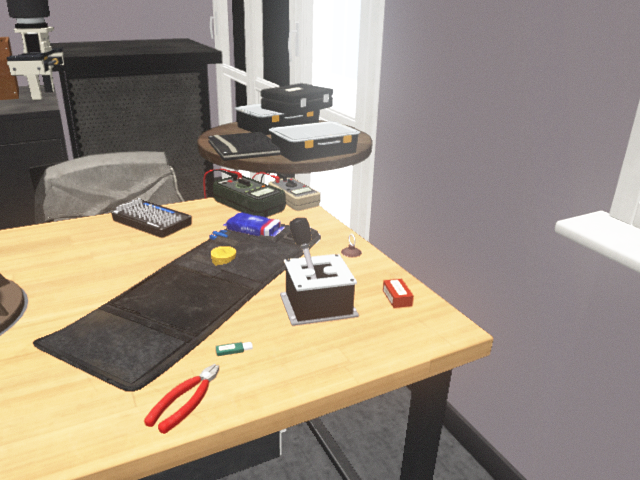

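View pics/top0.png

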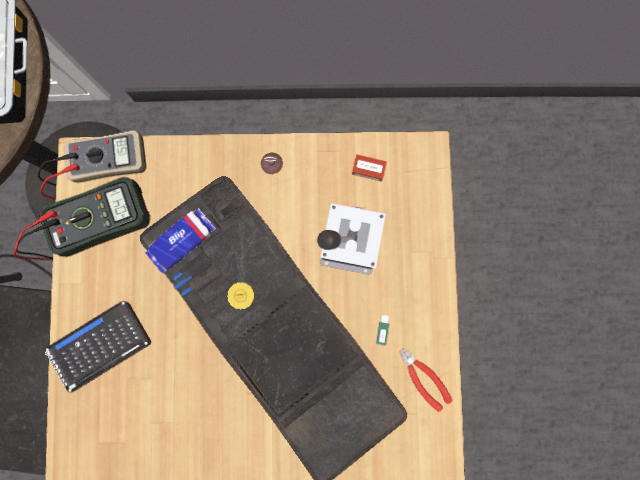

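The side view shows the selector at about (320,285) with its knob at (301,230). The top view shows the plate at about (354,237) and the knob at (329,240), left of the plate's middle. Next I'll measure the plate corners and the knob.

```bash
cat > h.py <<'E'
import cv2,numpy as np
np.set_printoptions(precision=4,suppress=True)
def ray(c,uv):
    uv=np.array(uv,float);K=c["K"]
    d=np.array([(uv[0]-K[0,2])/K[0,0],(uv[1]-K[1,2])/K[1,1]])
    p=cv2.undistortPoints(uv.reshape(1,1,2),K,np.array([c["k1"],0,0,0.])).ravel()
    T=c["world_from_camera"];v=T[:3,:3]@np.array([p[0],p[1],1.])
    return T[:3,3],v/np.linalg.norm(v)
def onz(c,uv,z):
    o,v=ray(c,uv);return o+v*(z-o[2])/v[2]
def tri(c1,u1,c2,u2):
    A=np.zeros((3,3));b=np.zeros(3)
    L=[ray(c1,u1),ray(c2,u2)]
    for o,v in L:
        P=np.eye(3)-np.outer(v,v);A+=P;b+=P@o
    p=np.linalg.solve(A,b)
    return p,[np.linalg.norm((np.eye(3)-np.outer(v,v))@(p-o)) for o,v in L]
def proj(c,p):
    T=np.linalg.inv(c["world_from_camera"]);q=T[:3,:3]@p+T[:3,3]
    return cv2.projectPoints(q.reshape(1,3),np.zeros(3),np.zeros(3),c["K"],np.array([c["k1"],0,0,0.]))[0].ravel()
E
python3 - <<'E'
from h import *
from plant import capture
t=capture("top");s=capture("side")
a=t["img"][190:290,300:400];cv2.imwrite("pics/tz.png",cv2.resize(a,(600,600),interpolation=cv2.INTER_CUBIC))
b=s["img"][205:330,260:420];cv2.imwrite("pics/sz.png",cv2.resize(b,(768,600),interpolation=cv2.INTER_CUBIC))
E
```

```text
(no output)
```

View pics/tz.png

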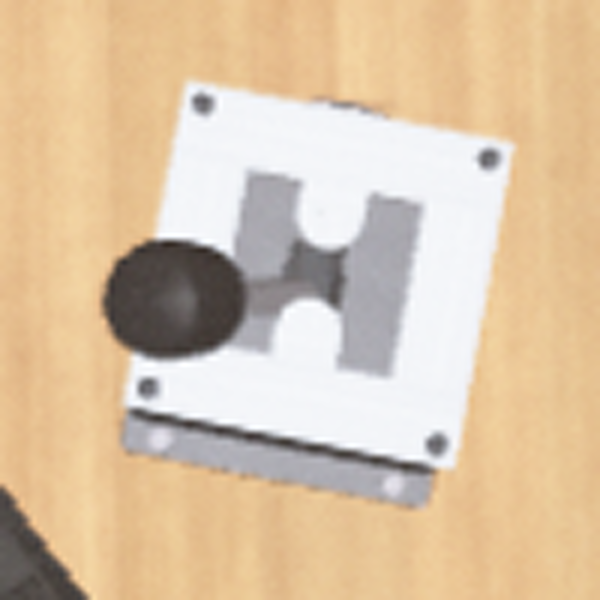

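View pics/sz.png

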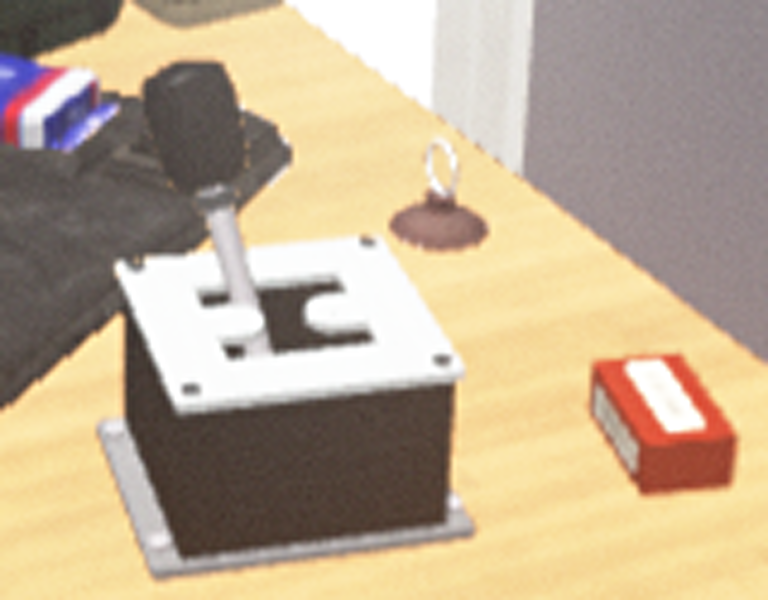

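The crops show the four screw heads at (203,103), (488,158), (148,387) and (437,443), with the knob at (174,299) in the top crop and (196,127) in the side crop. I'll turn these into poses.

```bash
cat > meas.py <<'E'
from h import *
from plant import capture
def pt(x,y): return (300+(x+.5)/6-.5,190+(y+.5)/6-.5)
def ps(x,y): return (260+(x+.5)/4.8-.5,205+(y+.5)/4.8-.5)
t=capture("top");s=capture("side")
P=[onz(t,pt(*q),.069) for q in((203,103),(488,158),(148,387),(437,443))]
P=np.array(P);c=P.mean(0);
f=(P[0]+P[1]-P[2]-P[3]);yaw=np.arctan2(f[1],f[0]);l=(P[0]+P[2]-P[1]-P[3]);yl=np.arctan2(-l[0],l[1])
print("corners",P,"c",c,"yaw",np.degrees([yaw,yl]),"side",np.linalg.norm(f)/2,np.linalg.norm(l)/2)
# side: screws 
S=np.array([onz(s,ps(*q),.069) for q in((137,263),(368,241),(190,388),(441,359))]);print("side",S,S.mean(0))
k=tri(t,pt(174,299),s,ps(196,127));print("knob",k)
yw=(yaw+yl)/2;R=np.array([[np.cos(yw),np.sin(yw)],[-np.sin(yw),np.cos(yw)]])
for cc in (c,(c+S.mean(0))/2):
    d=R@(k[0][:2]-cc[:2]);print("knob in selector",d,"tilts fwd/right",np.arctan2(d[0],k[0][2]-.02),np.arctan2(-d[1],k[0][2]-.02), np.hypot(np.hypot(*d),k[0][2]-.02))
hs=cv2.cvtColor(t["img"],cv2.COLOR_BGR2HSV)
for n,lo,hi,z in(("red",(0,150,80),(8,255,255),.023),("red2",(172,150,80),(180,255,255),.023),("yel",(22,150,100),(32,255,255),.03),("green",(60,80,30),(95,255,255),.008)):
    m=cv2.inRange(hs,lo,hi);nn,_,st,ce=cv2.connectedComponentsWithStats(m)
    for i in range(1,nn):
        if st[i,4]>60:print(n,st[i],onz(t,ce[i],z))
E
python3 meas.py
```

```text
corners [[ 0.6093 -0.182   0.069 ]
 [ 0.5919 -0.2641  0.069 ]
 [ 0.5271 -0.1648  0.069 ]
 [ 0.5097 -0.247   0.069 ]] c [ 0.5595 -0.2145  0.069 ] yaw [-11.8028 -11.9601] side 0.08398440579924475 0.08399287116767262
side [[ 0.5311 -0.1631  0.069 ]
 [ 0.6125 -0.1818  0.069 ]
 [ 0.5122 -0.2472  0.069 ]
 [ 0.5943 -0.2647  0.069 ]] [ 0.5625 -0.2142  0.069 ]
knob (array([ 0.5473, -0.1724,  0.1219]), [np.float64(0.001498536515018331), np.float64(0.0014985365150181331)])
knob in selector [-0.0206  0.0387] tilts fwd/right -0.1997600820328352 -0.3629460487957409 0.11094179602492335
knob in selector [-0.0221  0.0383] tilts fwd/right -0.2133627644802381 -0.35908987014520327 0.11106456401484645
red [353 155  33  24 313] [ 0.6917 -0.2499  0.023 ]
red [ 40 164  38  28 116] [0.6896 0.3224 0.023 ]
red [ 28 211  29  17 116] [0.6063 0.3486 0.023 ]
red [414 361  38  42 326] [ 0.3035 -0.3567  0.023 ]
red [409 366  34  45 325] [ 0.2877 -0.3358  0.023 ]
red2 [184 216  21  24  97] [0.5843 0.0707 0.023 ]
yel [231 283  23  21 256] [ 0.4632 -0.0166  0.03  ]
```

```bash
cat > nav.py <<'E'
from h import *
from plant import get_state
from scipy.spatial.transform import Rotation as Ro
C=np.array([.561,-.2143]);YW=np.radians(-11.9)
SX=np.array([np.cos(YW),np.sin(YW),0]);SY=np.array([-np.sin(YW),np.cos(YW),0])
def st():
    s=get_state();R=Ro.from_euler("xyz",s["eef_rot"],degrees=True).as_matrix();return s,R
def sel(p): d=np.array([*(p[:2]-C),0]);return np.array([d@SX,d@SY,p[2]])
def wor(q): return np.array([C[0],C[1],0])+SX*q[0]+SY*q[1]+np.array([0,0,q[2]])
def go(q=None,w=None):
    s,R=st();p=s["tcp_pos"];t=wor(q) if w is None else np.array(w)
    print("t",s["time_s"],"tcp",p,"sel",sel(p),"F",s["contact_force"],"Fsel",s["contact_force"]@SX,s["contact_force"]@SY,"tool shift",R.T@(t-p))
E
python3 - <<'E'
from nav import *
s,R=st();print(R)
print("toolz angle",np.degrees(np.arctan2(R[1,2],R[0,2])),"want",-11.9+90,"or",-101.9)
go(w=[.45,.3,.227]);go(w=[.5,-.2,.227])
E
```

```text
[[-0.0001  0.9554 -0.2954]
 [-0.0005 -0.2954 -0.9554]
 [-1.      0.0001  0.0006]]
toolz angle -107.18061785840726 want 78.1 or -101.9
t 0.3 tcp [0.1993 0.6447 0.2262] sel [-0.5311  0.766   0.2262] F [ 0.0972 -0.846   0.3395] Fsel 0.2695495513087353 -0.8077317802086745 tool shift [-0.0006  0.3413  0.2553]
t 0.3 tcp [0.1993 0.6447 0.2262] sel [-0.5311  0.766   0.2262] F [ 0.0972 -0.846   0.3395] Fsel 0.2695495513087353 -0.8077317802086745 tool shift [-0.0003  0.5368  0.7182]
```

>>> {"op": "play_rows", "data": {"series": [0,0.025,0.02,0,0,0.031,0.024,0,0,0.031,0.024,0,0,0.031,0.024,0,0,0.031,0.024,0], "jaw": 0, "squeeze": 10}}

```text
time_s: 0.72
tcp_pos: [0.308, 0.4885, 0.2265]
eef_rot: [169.8, 90.0, 62.7]
contact_force: [1.0, 0.5, 0.0]
gripper_width: 0.0601
```

>>> {"op": "play_rows", "data": {"series": [0,0.031,0.024,0,0,0.031,0.024,0,0,0.031,0.024,0,0,0.031,0.024,0,0,0.025,0.03,0]}}

```text
time_s: 1.13
tcp_pos: [0.4139, 0.3244, 0.2267]
eef_rot: [135.5, 90.0, 28.3]
contact_force: [1.4, -0.4, 0.1]
gripper_width: 0.0261
```

>>> {"op": "play_rows", "data": {"series": [0,0.012,0.037,0,0,0.012,0.037,0,0,0.012,0.037,0,0,0.012,0.037,0,0,0.012,0.037,0]}}

```text
time_s: 1.55
tcp_pos: [0.4149, 0.1294, 0.2268]
eef_rot: [149.3, 90.0, 42.1]
contact_force: [1.8, 0.0, -0.1]
gripper_width: 0.001
```

Run:
```python
from nav import *
s,R=st();print(R,s["gripper_width"])
print("toolz angle",np.degrees(np.arctan2(R[1,2],R[0,2])))
go((-.08,.042,.227))
```

```text
[[ 0.0006  0.9555 -0.295 ]
 [ 0.0005 -0.295  -0.9555]
 [-1.      0.0004 -0.0007]] 0.0010099968078021702
toolz angle -107.15682978819906
t 1.55 tcp [0.4149 0.1294 0.2268] sel [-0.2139  0.3062  0.2268] F [ 1.8161  0.0234 -0.0621] Fsel 1.7722669289596722 0.3973586964562379 tool shift [-0.0003  0.1575  0.2508]
```

>>> {"op": "play_rows", "data": {"series": [0,0.02,0.031,0,0,0.02,0.031,0,0,0.02,0.031,0,0,0.02,0.031,0,0,0.02,0.031,0]}}

```text
time_s: 1.97
tcp_pos: [0.4652, -0.0482, 0.227]
eef_rot: [124.6, 89.9, 17.4]
contact_force: [0.9, 0.7, 0.2]
gripper_width: 0.0002
```

>>> {"op": "play_rows", "data": {"series": [0,0.02,0.031,0,0,0.018,0.031,0,0,0.018,0.033,0,0,0,0,-0.046,0,0,0,-0.046]}}

```text
time_s: 2.38
tcp_pos: [0.4903, -0.156, 0.2261]
eef_rot: [-70.3, 89.9, -172.4]
contact_force: [0.4, 0.5, 0.4]
gripper_width: 0.0001
```

Run:
```python
from nav import *
s,R=st()
print("toolz angle",np.degrees(np.arctan2(R[1,2],R[0,2])))
go((-.08,.042,.115))
```

```text
toolz angle -102.0343843908937
t 2.3833 tcp [ 0.4903 -0.156   0.2261] sel [-0.0812  0.0424  0.2261] F [0.3987 0.4723 0.4374] Fsel 0.29270277922580024 0.5443901012402496 tool shift [0.1111 0.0013 0.0004]
```

>>> {"op": "play_rows", "data": {"series": [0.022,0,0,0,0.022,0,0,0,0.022,0,0,0,0.022,0,0,0,0.022,0,0,0]}}

```text
time_s: 2.8
tcp_pos: [0.4905, -0.1538, 0.1158]
eef_rot: [105.4, 90.0, 3.5]
contact_force: [-0.0, 0.4, 0.3]
gripper_width: 0.0006
```

>>> {"op": "play_rows", "data": {"series": [0,0.004,0,0,0,0.004,0,0,0,0.003,0,0,0,0.003,0,0,0,0.003,0,0]}}

```text
time_s: 3.22
tcp_pos: [0.5085, -0.1573, 0.118]
eef_rot: [100.3, 89.9, -1.5]
contact_force: [0.5, -0.5, 0.1]
gripper_width: 0.0004
```

>>> {"op": "play_rows", "data": {"series": [0,0.002,0,0,0,0.002,0,0,0,0.002,0,0,0,0.002,0,0,0,0.002,0,0]}}

```text
time_s: 3.63
tcp_pos: [0.5171, -0.1593, 0.1167]
eef_rot: [108.2, 90.0, 6.3]
contact_force: [0.1, 0.6, 0.1]
gripper_width: 0.0004
```

```bash
cat > look.py <<'E'
import sys
from nav import *
from plant import capture
t=capture("top");s=capture("side");n=sys.argv[1]
a=cv2.resize(t["img"][190:290,300:400],(400,400),interpolation=cv2.INTER_CUBIC)
b=cv2.resize(s["img"][205:330,260:360],(320,400),interpolation=cv2.INTER_CUBIC)
cv2.imwrite(f"pics/{n}.png",np.hstack([a,b]));go((0,0,.116))
E
python3 look.py a1
```

```text
t 3.7333 tcp [ 0.5172 -0.1594  0.1165] sel [-0.0542  0.0447  0.1165] F [-0.7817  0.4951  0.1185] Fsel -0.8669730157035471 0.3233242895520079 tool shift [0.0005 0.0542 0.0447]
```

View pics/a1.png

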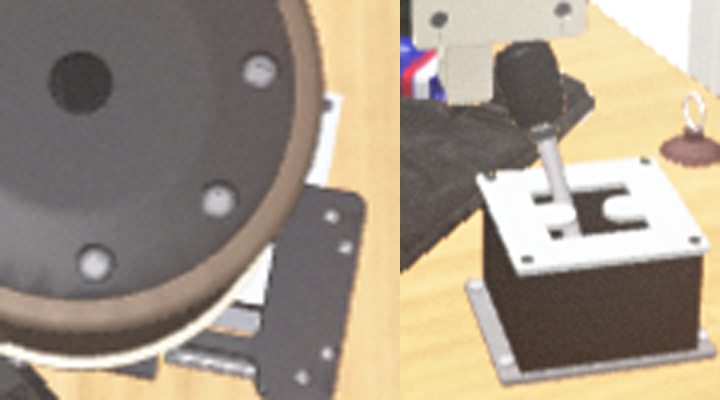

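The top view is now blocked by the arm, but the side view shows the finger just left of the knob (robot side), still clear of it. I'll creep forward and watch the force.

>>> {"op": "play_rows", "data": {"series": [0,0.002,0,0,0,0.002,0,0,0,0.001,0,0,0,0.001,0,0,0,0.001,0,0]}}

```text
time_s: 4.15
tcp_pos: [0.5231, -0.1607, 0.1164]
eef_rot: [-87.4, 89.9, 170.7]
contact_force: [-3.9, 1.8, 2.3]
gripper_width: 0.0005
```

>>> {"op": "play_rows", "data": {"series": [0,0.001,0,0,0,0.001,0,0,0,0.001,0,0,0,0.001,0,0,0,0.001,0,0]}}

```text
time_s: 4.57
tcp_pos: [0.5287, -0.1618, 0.1166]
eef_rot: [-60.7, 90.0, -162.6]
contact_force: [-1.8, 1.4, 2.1]
gripper_width: 0.0005
```

```bash
python3 look.py a2
```

```text
t 4.6667 tcp [ 0.5289 -0.1618  0.1166] sel [-0.0423  0.0447  0.1166] F [-2.901   0.5954  1.7978] Fsel -2.9613952252538205 -0.015551943149896543 tool shift [0.0006 0.0423 0.0447]
```

View pics/a2.png

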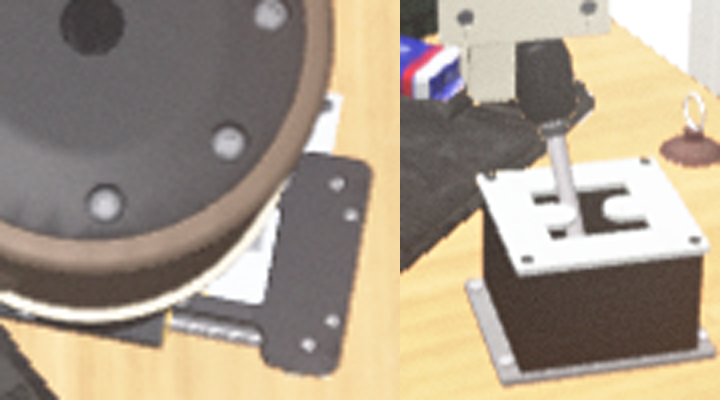

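>>> {"op": "play_rows", "data": {"series": [0,0.0015,0,0,0,0.0015,0,0,0,0.0015,0,0,0,0.0015,0,0,0,0.0015,0,0]}}

```text
time_s: 5.08
tcp_pos: [0.5362, -0.1634, 0.1166]
eef_rot: [61.7, 90.0, -40.2]
contact_force: [-3.1, 1.1, 1.0]
gripper_width: 0.0003
```

>>> {"op": "play_rows", "data": {"series": [0,0.0015,0,0,0,0.0015,0,0,0,0.0015,0,0,0,0.0015,0,0,0,0.0015,0,0]}}

```text
time_s: 5.5
tcp_pos: [0.5435, -0.1649, 0.1166]
eef_rot: [14.9, 90.0, -87.0]
contact_force: [-3.1, 1.5, 2.2]
gripper_width: 0.0005
```

```bash
python3 look.py a3
python3 - <<'E'
from nav import *
from plant import capture
s=capture("side")
cv2.imwrite("pics/a3s.png",cv2.resize(s["img"][200:300,275:375],(600,600),interpolation=cv2.INTER_CUBIC))
# predicted knob centre and shaft at plate top for forward angles
for a in(-.1,-.05,0,.05,.1):
    d=np.array([np.tan(a),np.tan(.39),1]);d/=np.linalg.norm(d)
    f=lambda L:(proj(s,wor(np.array([0,0,.02])+d*L))-[275,200]+.5)*6-.5
    print(a,f(.113),f(.085),f(.048/d[2]))
E
```

```text
t 5.6 tcp [ 0.5437 -0.165   0.1165] sel [-0.0271  0.0447  0.1165] F [-1.5801  0.6639  2.1882] Fsel -1.6830224735861137 0.3237836354056329 tool shift [0.0005 0.0271 0.0447]
-0.1 [187.4355 171.6241] [204.623  272.2234] [224.691  389.6401]
-0.05 [205.8706 168.6265] [218.4396 269.8675] [233.2002 388.7243]
0 [224.3489 166.5146] [232.2983 268.1736] [241.6558 387.8142]
0.05 [242.8428 165.2869] [246.1786 267.1411] [250.1003 386.9051]
0.1 [261.3251 164.9421] [260.0602 266.7701] [258.5759 385.9924]
```

View pics/a3s.png

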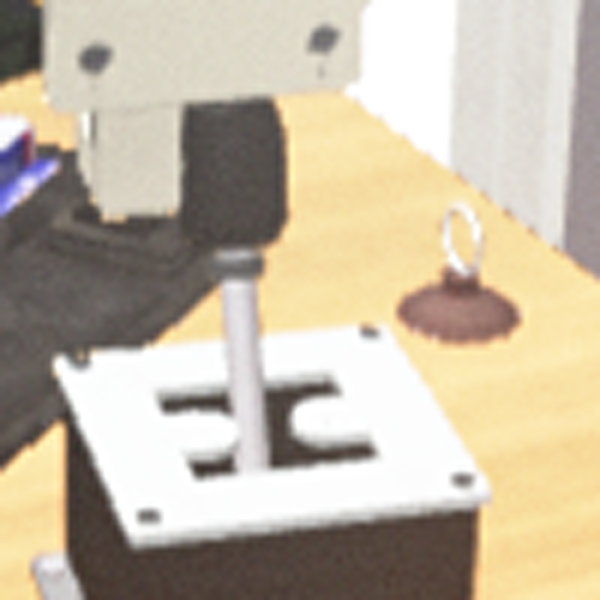

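The shaft collar is at about (238,268). The prediction for forward = 0 is (232,268), and the side camera's own +1.5 mm offset accounts for most of the gap, so the lever is about centred in the crossbar. Next I'll go round to the knob's left side.

>>> {"op": "play_rows", "data": {"series": [0,-0.003,0,0,0,-0.01,0,0,0,-0.012,0,0,0,0,-0.018,0,0,0,-0.025,0]}}

```text
time_s: 6.07
tcp_pos: [0.5264, -0.1182, 0.1167]
eef_rot: [109.7, 90.0, 7.7]
contact_force: [1.2, 0.4, -0.4]
gripper_width: 0.0003
```

>>> {"op": "play_rows", "data": {"series": [0,0,-0.02,0,0,0.013,0,0,0,0.014,0,0,0,0.013,0,0,0,0.012,0,0]}}

```text
time_s: 6.48
tcp_pos: [0.5831, -0.1085, 0.1168]
eef_rot: [107.1, 89.9, 5.2]
contact_force: [-0.5, -0.3, -0.1]
gripper_width: 0.0006
```

```bash
python3 look.py a4
python3 - <<'E'
from nav import *
from plant import capture
s=capture("side")
cv2.imwrite("pics/a4s.png",cv2.resize(s["img"][200:300,275:375],(600,600),interpolation=cv2.INTER_CUBIC))
E
```

```text
t 6.5833 tcp [ 0.5837 -0.1088  0.1164] sel [0.0005 0.1079 0.1164] F [-0.7542 -0.1442 -0.7437] Fsel -0.7082497867324852 -0.2966259261386712 tool shift [ 0.0004 -0.0005  0.1079]
```

View pics/a4s.png

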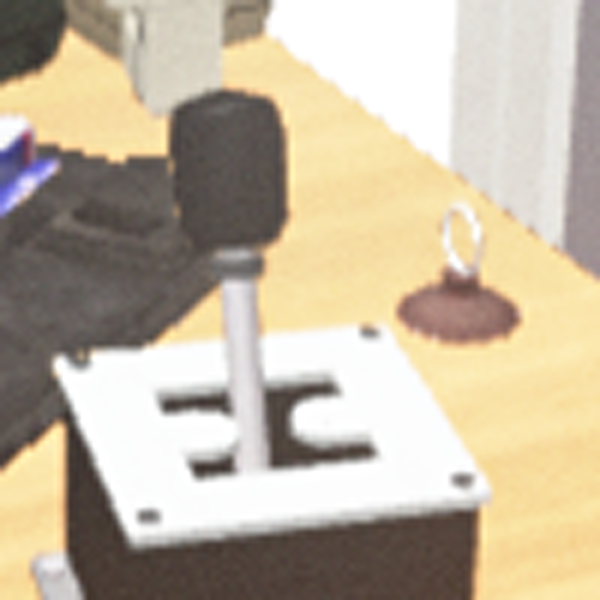

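View pics/a4.png

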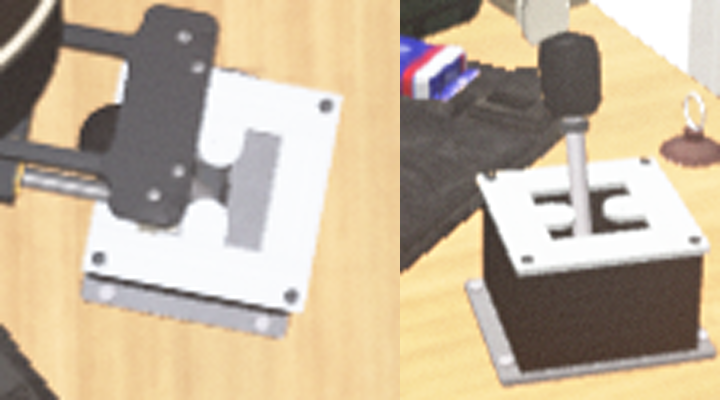

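The knob is at (229,168), again matching forward ≈ 0, and the fingers are now to its left. I'll push right, following the knob's arc slightly in z.

>>> {"op": "play_rows", "data": {"series": [0,0,0.005,0,0,0,0.005,0,0,0,0.003,0,0,0,0.002,0,0,0,0.002,0]}}

```text
time_s: 7.05
tcp_pos: [0.5789, -0.1258, 0.1168]
eef_rot: [109.2, 90.0, 7.3]
contact_force: [0.8, -0.4, 0.7]
gripper_width: 0.0004
```

>>> {"op": "play_rows", "data": {"series": [0,0,0.002,0,0,0,0.002,0,0,0,0.002,0,-0.0005,0,0.002,0,-0.0005,0,0.002,0]}}

```text
time_s: 7.47
tcp_pos: [0.5771, -0.1354, 0.1176]
eef_rot: [-93.0, 90.0, 165.1]
contact_force: [-0.3, -0.6, 0.0]
gripper_width: 0.0005
```

>>> {"op": "play_rows", "data": {"series": [-0.0005,0,0.002,0,-0.0005,0,0.002,0,-0.0005,0,0.002,0,-0.0005,0,0.002,0,-0.0005,0,0.002,0]}}

```text
time_s: 7.88
tcp_pos: [0.5754, -0.1448, 0.1202]
eef_rot: [137.7, 89.9, 35.8]
contact_force: [-0.5, 4.1, 1.5]
gripper_width: 0.0005
```

```bash
python3 look.py a5
```

```text
t 7.9833 tcp [ 0.5754 -0.1449  0.1203] sel [-0.0003  0.0708  0.1203] F [-0.0956  1.182   1.7362] Fsel -0.3373241598112617 1.1368603342162547 tool shift [0.0043 0.0003 0.0708]
```

View pics/a5.png

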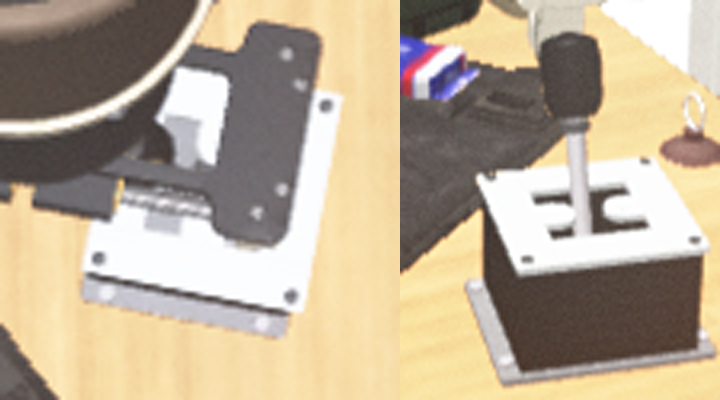

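Contact is made at about 4 N, and the lever's fore-aft position is unchanged. I'll keep going.

>>> {"op": "play_rows", "data": {"series": [-0.0003,0,0.002,0,-0.0003,0,0.002,0,-0.0003,0,0.002,0,-0.0003,0,0.002,0,-0.0003,0,0.002,0]}}

```text
time_s: 8.4
tcp_pos: [0.5734, -0.1549, 0.1219]
eef_rot: [99.2, 89.9, -2.7]
contact_force: [-0.2, 3.4, 4.3]
gripper_width: 0.0004
```

>>> {"op": "play_rows", "data": {"series": [-0.0003,0,0.002,0,-0.0003,0,0.002,0,-0.0003,0,0.002,0,-0.0003,0,0.002,0,-0.0003,0,0.002,0]}}

```text
time_s: 8.82
tcp_pos: [0.571, -0.1648, 0.1231]
eef_rot: [63.1, 90.0, -38.8]
contact_force: [2.1, 2.6, 3.9]
gripper_width: 0.0005
```

>>> {"op": "play_rows", "data": {"series": [0,0,0.002,0,0,0,0.002,0,0,0,0.002,0,0,0,0.002,0,0,0,0.002,0]}}

```text
time_s: 9.23
tcp_pos: [0.5687, -0.1746, 0.123]
eef_rot: [-68.9, 90.0, -170.8]
contact_force: [0.4, 2.6, 3.4]
gripper_width: -0.0001
```

```bash
python3 look.py a6
```

```text
t 9.3333 tcp [ 0.5686 -0.1748  0.1229] sel [-0.0007  0.0403  0.1229] F [0.9331 0.8906 2.0687] Fsel 0.729408104975512 1.0638345299424377 tool shift [0.0069 0.0007 0.0403]
```

View pics/a6.png

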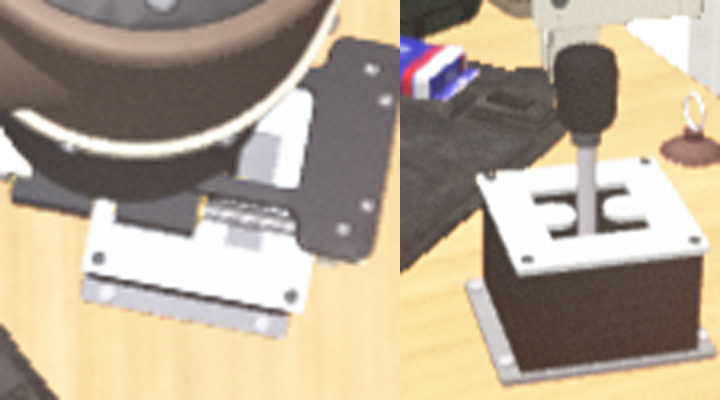

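The lever is crossing and is now near upright. The upward force on the tool means the knob is being pressed down, not lifted. I'll carry on to the right slot.

>>> {"op": "play_rows", "data": {"series": [0,0,0.002,0,0,0,0.002,0,0,0,0.002,0,0.0002,0,0.002,0,0.0002,0,0.002,0]}}

```text
time_s: 9.75
tcp_pos: [0.5668, -0.1843, 0.1226]
eef_rot: [-86.7, 90.0, 171.4]
contact_force: [0.8, 3.4, 3.5]
gripper_width: 0.0005
```

>>> {"op": "play_rows", "data": {"series": [0.0003,0,0.002,0,0.0004,0,0.002,0,0.0005,0,0.002,0,0.0005,0,0.002,0,0.0005,0,0.002,0]}}

```text
time_s: 10.17
tcp_pos: [0.5647, -0.1941, 0.1204]
eef_rot: [-89.0, 90.0, 169.1]
contact_force: [0.5, 3.3, 2.7]
gripper_width: 0.0005
```

>>> {"op": "play_rows", "data": {"series": [0.0006,0,0.002,0,0.0006,0,0.002,0,0.0006,0,0.002,0,0.0006,0,0.0015,0,0.0006,0,0.001,0]}}

```text
time_s: 10.58
tcp_pos: [0.5629, -0.2025, 0.1174]
eef_rot: [-50.1, 90.0, -152.0]
contact_force: [-0.1, 2.5, 2.8]
gripper_width: 0.0006
```

```bash
cat > look2.py <<'E'
import sys
from nav import *
from plant import capture
s=capture("side");go((0,0,.116))
cv2.imwrite(f"pics/{sys.argv[1]}.png",cv2.resize(s["img"][200:300,275:375],(600,600),interpolation=cv2.INTER_CUBIC))
for ac in (.3,.4):
  for a in map(float,sys.argv[2:]):
    d=np.array([np.tan(a),-np.tan(ac),1]);d/=np.linalg.norm(d)
    f=lambda L:(proj(s,wor(np.array([0.0015,0,.02])+d*L))-[275,200]+.5)*6-.5
    print(ac,a,"knob",f(.113),"collar",f(.085),"plate",f(.048/d[2]))
E
python3 look2.py a7 -.05 0 .05
```

```text
t 10.6333 tcp [ 0.5628 -0.2026  0.1172] sel [-0.0006  0.0119  0.1172] F [-0.1624  2.1398  1.6811] Fsel -0.6001546312244957 2.0603708758587507 tool shift [0.0012 0.0006 0.0119]
0.3 -0.05 knob [284.8754 279.2194] collar [278.6662 357.3459] plate [271.3613 449.2001]
0.3 0.0 knob [305.5602 276.7941] collar [293.8739 355.4769] plate [280.0928 448.2154]
0.3 0.05 knob [326.0674 275.1165] collar [308.9662 354.1436] plate [288.8123 447.2319]
0.4 -0.05 knob [296.493  311.6199] collar [287.1335 381.6347] plate [276.7574 459.2176]
0.4 0.0 knob [316.6232 309.2581] collar [301.8986 379.8286] plate [285.5351 458.2203]
0.4 0.05 knob [336.56   307.5223] collar [316.5371 378.4684] plate [294.3007 457.2241]
```

View pics/a7.png

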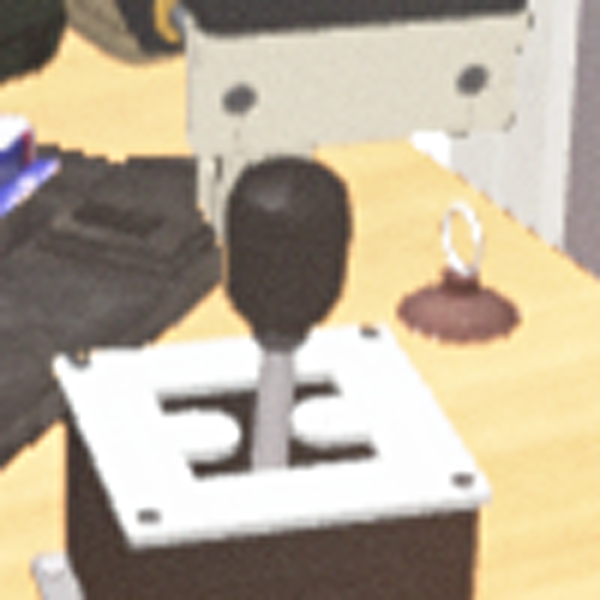

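The knob is at about (288,250), so across is roughly 0.22, not yet 0.30, and still centred fore-aft. I need about 13 mm more.

>>> {"op": "play_rows", "data": {"series": [0.0006,0,0.002,0,0.0006,0,0.002,0,0.0006,0,0.002,0,0.0006,0,0.0015,0,0.0006,0,0.0015,0]}}

```text
time_s: 11.05
tcp_pos: [0.5611, -0.2113, 0.1144]
eef_rot: [-19.0, 90.0, -120.9]
contact_force: [-0.0, 2.4, 2.1]
gripper_width: 0.0002
```

>>> {"op": "play_rows", "data": {"series": [0.0004,0,0.0015,0,0.0004,0,0.001,0,0.0004,0,0.001,0,0.0004,0,0.001,0,0,0,0,0]}}

```text
time_s: 11.47
tcp_pos: [0.56, -0.2156, 0.1126]
eef_rot: [-81.3, 90.0, 176.8]
contact_force: [1.3, 0.5, 1.3]
gripper_width: 0.0005
```

```bash
python3 look2.py a8 -.05 0 .05
```

```text
t 11.5167 tcp [ 0.5601 -0.2156  0.1127] sel [-0.0007 -0.0014  0.1127] F [0.3306 2.1378 0.5658] Fsel -0.1173345997506569 2.159980437602487 tool shift [-0.0033  0.0007 -0.0014]
0.3 -0.05 knob [284.8754 279.2194] collar [278.6662 357.3459] plate [271.3613 449.2001]
0.3 0.0 knob [305.5602 276.7941] collar [293.8739 355.4769] plate [280.0928 448.2154]
0.3 0.05 knob [326.0674 275.1165] collar [308.9662 354.1436] plate [288.8123 447.2319]
0.4 -0.05 knob [296.493  311.6199] collar [287.1335 381.6347] plate [276.7574 459.2176]
0.4 0.0 knob [316.6232 309.2581] collar [301.8986 379.8286] plate [285.5351 458.2203]
0.4 0.05 knob [336.56   307.5223] collar [316.5371 378.4684] plate [294.3007 457.2241]
```

View pics/a8.png

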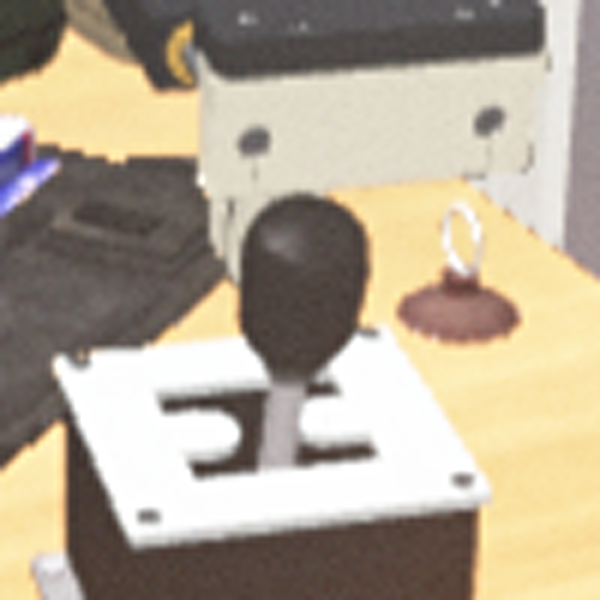

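The knob is at about (303,285), so across ≈ 0.33, within the slot's play. I'll push 3 mm more for margin, then go round behind it.

>>> {"op": "play_rows", "data": {"series": [0.0003,0,0.001,0,0.0003,0,0.001,0,0.0003,0,0.001,0,0.0003,0,0.001,0,0,0,0,0]}}

```text
time_s: 11.93
tcp_pos: [0.5593, -0.2195, 0.1116]
eef_rot: [-70.0, 90.0, -171.9]
contact_force: [0.2, 1.6, 1.0]
gripper_width: 0.0005
```

>>> {"op": "play_rows", "data": {"series": [0,0,-0.003,0,0,0,-0.012,0,0,-0.02,0,0,0,-0.025,0,0,0,-0.018,0,0]}}

```text
time_s: 12.35
tcp_pos: [0.4991, -0.1908, 0.1111]
eef_rot: [-85.3, 89.9, 172.8]
contact_force: [-1.0, 0.2, 0.1]
gripper_width: 0.0004
```

>>> {"op": "play_rows", "data": {"series": [0,0,0.01,0,0,0,0.016,0,0,0,0.017,0,0,0,0.011,0,0,0,0,0]}}

```text
time_s: 12.77
tcp_pos: [0.4895, -0.2458, 0.1115]
eef_rot: [-47.9, 90.0, -149.9]
contact_force: [0.7, 0.2, -0.6]
gripper_width: 0.0005
```

```bash
python3 look2.py a9 0; python3 look.py a9b
```

```text
t 12.8167 tcp [ 0.4896 -0.2451  0.1115] sel [-0.0635 -0.0449  0.1115] F [0.5852 0.3138 0.1272] Fsel 0.5079154207840677 0.4277074642960075 tool shift [-0.0045  0.0634 -0.045 ]
0.3 0.0 knob [305.5602 276.7941] collar [293.8739 355.4769] plate [280.0928 448.2154]
0.4 0.0 knob [316.6232 309.2581] collar [301.8986 379.8286] plate [285.5351 458.2203]
t 12.9167 tcp [ 0.4898 -0.2444  0.1115] sel [-0.0635 -0.0441  0.1115] F [-0.3744  0.3074 -0.1877] Fsel -0.4297359409789015 0.22363519214347813 tool shift [-0.0045  0.0634 -0.0442]
```

View pics/a9.png

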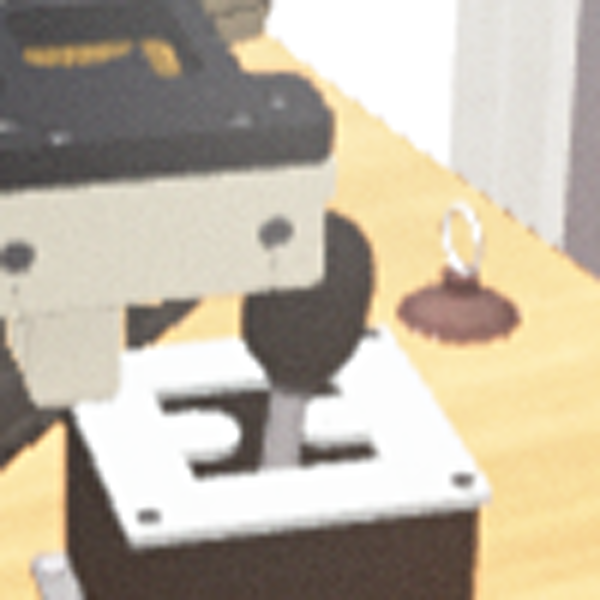

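View pics/a9b.png

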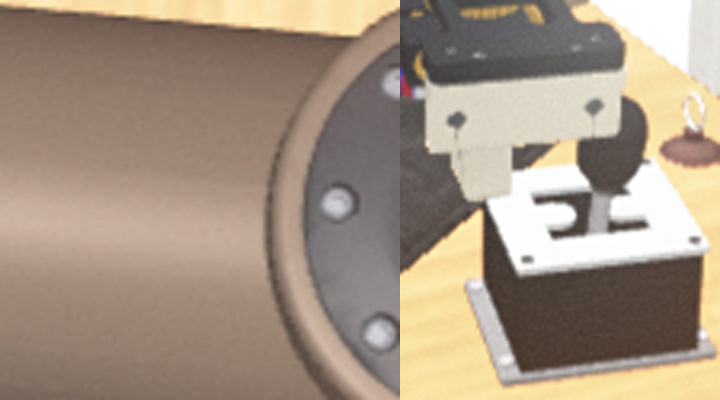

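The knob is at about (308,300), so across ≈ 0.36, and the finger is squarely behind it. I'll push forward.

>>> {"op": "play_rows", "data": {"series": [-0.003,0.008,0,0,0,0.008,0,0,0,0.006,0,0,0,0.004,0,0,0,0.003,0,0]}}

```text
time_s: 13.33
tcp_pos: [0.519, -0.2504, 0.1144]
eef_rot: [-81.7, 90.0, 176.4]
contact_force: [-1.0, 0.9, 0.3]
gripper_width: 0.0003
```

>>> {"op": "play_rows", "data": {"series": [0,0.002,0,0,0,0.002,0,0,0,0.002,0,0,0,0.002,0,0,0,0.002,0,0]}}

```text
time_s: 13.75
tcp_pos: [0.5272, -0.2526, 0.1146]
eef_rot: [-85.6, 89.9, 172.5]
contact_force: [-2.6, 0.3, 2.2]
gripper_width: 0.0003
```

>>> {"op": "play_rows", "data": {"series": [0,0.002,0,0,0,0.002,0,0,0,0.002,0,0,0.0002,0.002,0,0,0.0002,0.002,0,0]}}

```text
time_s: 14.17
tcp_pos: [0.5378, -0.2548, 0.1143]
eef_rot: [-45.5, 90.0, -147.4]
contact_force: [-3.2, -0.5, 2.2]
gripper_width: 0.0004
```

```bash
python3 look2.py b1 0.05 .1 .15
```

```text
t 14.2167 tcp [ 0.5382 -0.2548  0.1143] sel [-0.0139 -0.0443  0.1143] F [-2.3673 -0.9126  1.7781] Fsel -2.1282498218122425 -1.3811828726191357 tool shift [-0.0017  0.0139 -0.0443]
0.3 0.05 knob [326.0674 275.1165] collar [308.9662 354.1436] plate [288.8123 447.2319]
0.3 0.1 knob [346.3466 274.1876] collar [323.9084 353.3475] plate [297.5635 446.2445]
0.3 0.15 knob [366.3482 274.0067] collar [338.6661 353.0891] plate [306.3908 445.2484]
0.4 0.05 knob [336.56   307.5223] collar [316.5371 378.4684] plate [294.3007 457.2241]
0.4 0.1 knob [356.2637 306.4134] collar [331.022  377.5556] plate [303.0981 456.2241]
0.4 0.15 knob [375.6945 305.9322] collar [345.3265 377.0913] plate [311.9718 455.2152]
```

View pics/b1.png

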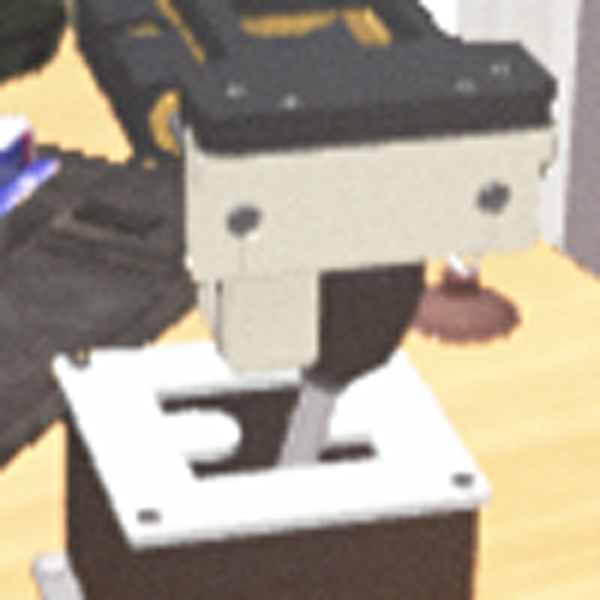

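The lever has entered the far right slot, at roughly +0.1. I'll keep pushing with about 3 N.

>>> {"op": "play_rows", "data": {"series": [0.0002,0.002,0,0,0.0002,0.002,0,0,0.0002,0.002,0,0,0.0002,0.002,0,0,0.0002,0.002,0,0]}}

```text
time_s: 14.63
tcp_pos: [0.5478, -0.2567, 0.1133]
eef_rot: [90.7, 90.0, -11.2]
contact_force: [-2.7, 0.6, 2.1]
gripper_width: 0.0004
```

>>> {"op": "play_rows", "data": {"series": [0.0004,0.0015,0,0,0.0004,0.0015,0,0,0.0004,0.0015,0,0,0.0004,0.0015,0,0,0.0004,0.001,0,0]}}

```text
time_s: 15.05
tcp_pos: [0.5546, -0.2581, 0.1112]
eef_rot: [109.4, 90.0, 7.5]
contact_force: [-2.3, 1.4, 2.1]
gripper_width: 0.0007
```

```bash
python3 look2.py b2 0.25 .3 .36
```

```text
t 15.1 tcp [ 0.5547 -0.2582  0.1111] sel [ 0.0029 -0.0442  0.1111] F [-1.2507  1.6468  2.2346] Fsel -1.563445945297082 1.3535311434292523 tool shift [-0.0049 -0.0029 -0.0442]
0.3 0.25 knob [405.3245 275.8799] collar [367.4925 354.184 ] plate [324.4594 443.2086]
0.3 0.3 knob [424.2038 277.9259] collar [381.4941 355.5343] plate [333.8012 442.1537]
0.3 0.36 knob [446.2368 281.3465] collar [397.8725 357.8566] plate [345.3853 440.8451]
0.4 0.25 knob [413.58   306.8549] collar [373.2864 377.514 ] plate [330.1353 453.1492]
0.4 0.3 knob [431.9552 308.2587] collar [386.8869 378.4033] plate [339.526  452.0807]
0.4 0.36 knob [453.4318 310.7716] collar [402.8215 380.0688] plate [351.1706 450.7554]
```

View pics/b2.png

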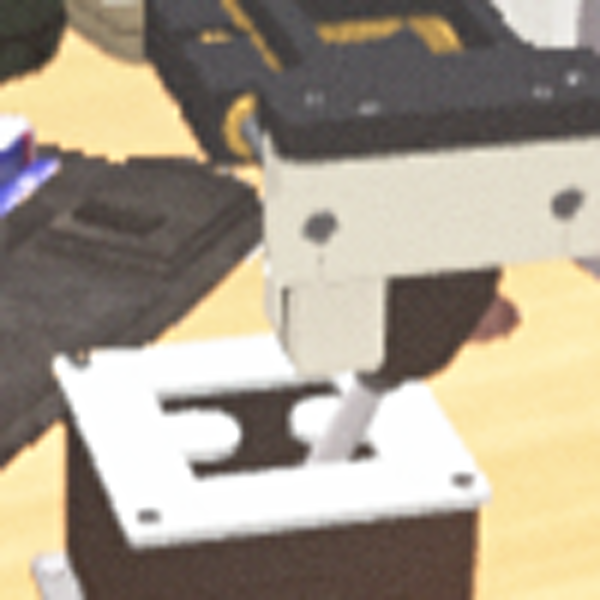

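The collar is at about (373,380), so forward ≈ 0.26. There's about 10 mm left, so I'll slow down near the stop.

>>> {"op": "play_rows", "data": {"series": [0.0004,0.0015,0,0,0.0004,0.0015,0,0,0.0004,0.0015,0,0,0.0003,0.001,0,0,0.0003,0.001,0,0]}}

```text
time_s: 15.52
tcp_pos: [0.5608, -0.2595, 0.1094]
eef_rot: [166.0, 90.0, 64.1]
contact_force: [-2.4, 1.7, 2.5]
gripper_width: 0.0003
```

>>> {"op": "play_rows", "data": {"series": [0.0002,0.0007,0,0,0.0002,0.0007,0,0,0.0002,0.0007,0,0,0,0,0,0,0,0,0,0]}}

```text
time_s: 15.93
tcp_pos: [0.5628, -0.2599, 0.1088]
eef_rot: [104.7, 90.0, 2.8]
contact_force: [-2.2, 2.0, 1.3]
gripper_width: 0.0006
```

```bash
python3 look2.py b3 .3 .33 .36
```

```text
t 15.9833 tcp [ 0.5628 -0.2599  0.1088] sel [ 0.0111 -0.0443  0.1088] F [-0.6725  1.3741  1.7163] Fsel -0.9414297248126942 1.2058930537356671 tool shift [-0.0072 -0.0112 -0.0443]
0.3 0.3 knob [424.2038 277.9259] collar [381.4941 355.5343] plate [333.8012 442.1537]
0.3 0.33 knob [435.3096 279.5052] collar [389.7442 356.6001] plate [339.5364 441.5059]
0.3 0.36 knob [446.2368 281.3465] collar [397.8725 357.8566] plate [345.3853 440.8451]
0.4 0.3 knob [431.9552 308.2587] collar [386.8869 378.4033] plate [339.526  452.0807]
0.4 0.33 knob [442.7756 309.4023] collar [394.9096 379.1544] plate [345.2912 451.4246]
0.4 0.36 knob [453.4318 310.7716] collar [402.8215 380.0688] plate [351.1706 450.7554]
```

View pics/b3.png

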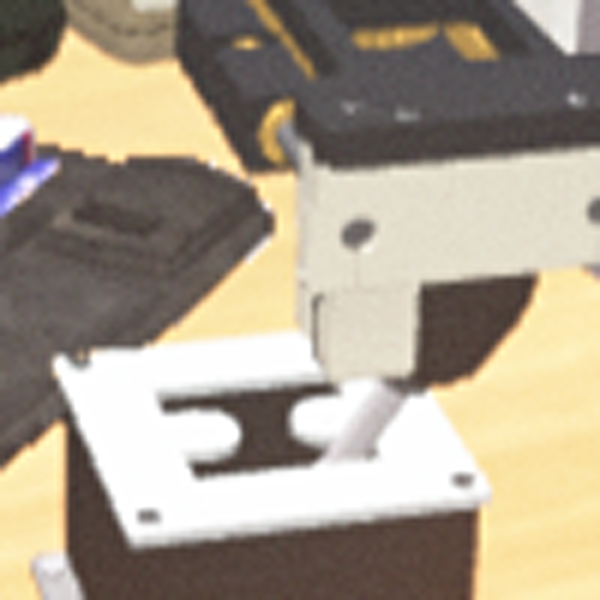

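No rise in force yet, and the angle is about 0.33. I'll go on in small steps until the stop is felt.

>>> {"op": "play_rows", "data": {"series": [0.0002,0.0006,0,0,0.0002,0.0006,0,0,0.0002,0.0006,0,0,0,0,0,0,0,0,0,0]}}

```text
time_s: 16.4
tcp_pos: [0.564, -0.2604, 0.1083]
eef_rot: [-78.8, 90.0, 179.3]
contact_force: [-5.0, 1.2, 5.7]
gripper_width: 0.0005
```

>>> {"op": "play_rows", "data": {"series": [0.0002,0.0006,0,0,0.0002,0.0006,0,0,0.0002,0.0006,0,0,0,0,0,0,0,0,0,0]}}

```text
time_s: 16.82
tcp_pos: [0.5649, -0.2609, 0.1078]
eef_rot: [-77.3, 89.9, -179.2]
contact_force: [-6.5, 1.5, 7.4]
gripper_width: 0.0002
```

```bash
python3 look2.py b4 .33 .36
```

```text
t 16.8667 tcp [ 0.565  -0.2609  0.1078] sel [ 0.0135 -0.0448  0.1078] F [-7.1325  2.1991  7.9171] Fsel -7.432726774753439 0.6810755233085021 tool shift [-0.0082 -0.0135 -0.0448]
0.3 0.33 knob [435.3096 279.5052] collar [389.7442 356.6001] plate [339.5364 441.5059]
0.3 0.36 knob [446.2368 281.3465] collar [397.8725 357.8566] plate [345.3853 440.8451]
0.4 0.33 knob [442.7756 309.4023] collar [394.9096 379.1544] plate [345.2912 451.4246]
0.4 0.36 knob [453.4318 310.7716] collar [402.8215 380.0688] plate [351.1706 450.7554]
```

View pics/b4.png

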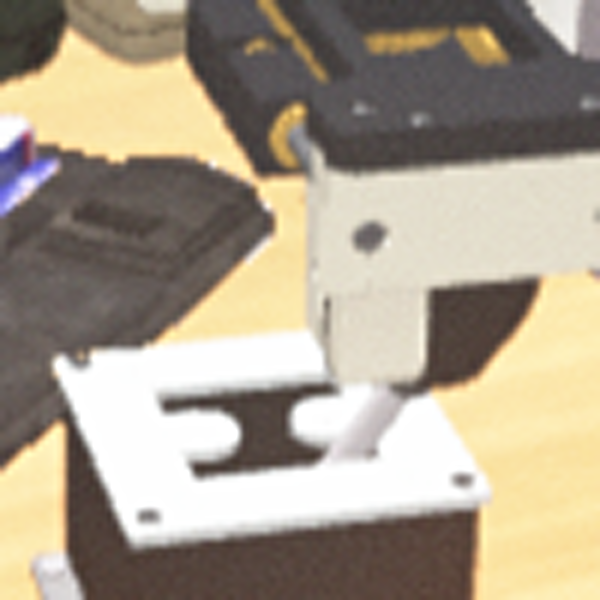

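The force has risen to about 7 N while the shaft has hardly moved since the last picture, so the end stop is reached. I'll back off and look with a clear view.

>>> {"op": "play_rows", "data": {"series": [0,-0.002,0,0,0,-0.005,0,0,0,-0.015,0,0,0,-0.025,0,0,0,-0.03,0,0]}}

```text
time_s: 17.28
tcp_pos: [0.4917, -0.2448, 0.1071]
eef_rot: [87.3, 89.9, -14.6]
contact_force: [0.0, -0.1, 0.5]
gripper_width: 0.0004
```

>>> {"op": "play_rows", "data": {"series": [-0.03,0,0,0,-0.035,0,0,0,-0.035,0,-0.035,0,0,-0.02,-0.035,0,0,-0.02,-0.035,0]}}

```text
time_s: 17.7
tcp_pos: [0.4742, -0.1385, 0.2038]
eef_rot: [105.5, 89.7, 3.5]
contact_force: [0.1, 1.6, -1.3]
gripper_width: 0.0006
```

>>> {"op": "play_rows", "data": {"series": [0,0,-0.04,0,0,0,-0.04,0,0,0,-0.04,0,0,0,-0.04,0,0,0,-0.04,0]}}

```text
time_s: 18.12
tcp_pos: [0.5142, 0.0589, 0.2025]
eef_rot: [130.4, 89.8, 28.5]
contact_force: [0.5, -0.6, -0.2]
gripper_width: 0.0005
```

```bash
python3 look2.py b5 .3 .33 .36; python3 look.py b5b
```

```text
t 18.1667 tcp [0.5164 0.064  0.2025] sel [-0.101   0.2631  0.2025] F [4.0193 5.5488 0.9126] Fsel 2.7887513833157302 6.258399540268313 tool shift [0.086  0.1001 0.2636]
0.3 0.3 knob [424.2038 277.9259] collar [381.4941 355.5343] plate [333.8012 442.1537]
0.3 0.33 knob [435.3096 279.5052] collar [389.7442 356.6001] plate [339.5364 441.5059]
0.3 0.36 knob [446.2368 281.3465] collar [397.8725 357.8566] plate [345.3853 440.8451]
0.4 0.3 knob [431.9552 308.2587] collar [386.8869 378.4033] plate [339.526  452.0807]
0.4 0.33 knob [442.7756 309.4023] collar [394.9096 379.1544] plate [345.2912 451.4246]
0.4 0.36 knob [453.4318 310.7716] collar [402.8215 380.0688] plate [351.1706 450.7554]
t 18.2667 tcp [0.5145 0.0594 0.2019] sel [-0.1019  0.2582  0.2019] F [-0.3533 -1.0175  0.009 ] Fsel -0.13592333568988121 -1.0685090214161546 tool shift [0.0858 0.1009 0.2587]
```

View pics/b5.png

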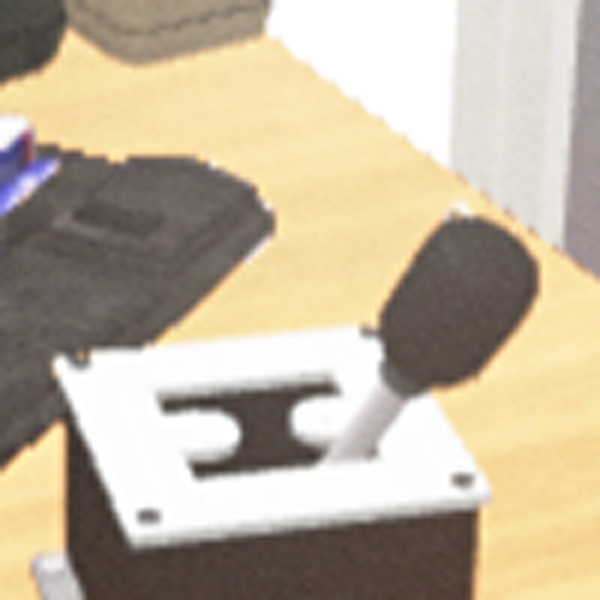

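View pics/b5b.png

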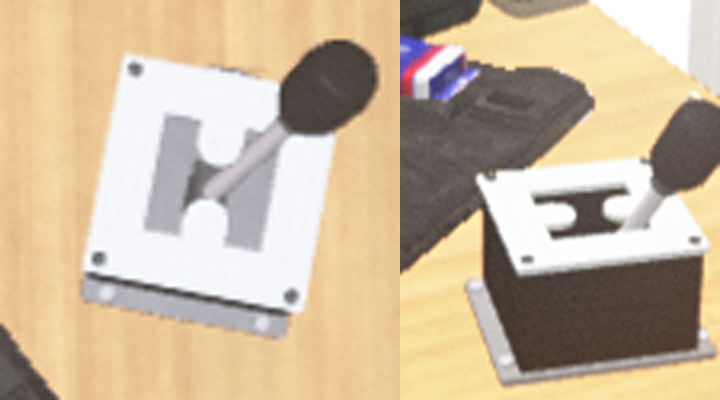

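The knob is at about (459,302) in the side crop. The full-home prediction is about (451,302), and the top view shows the lever in the far right slot. I'll check that by triangulating, and check that the small objects haven't moved.

Run:
```python
from nav import *
from plant import capture
t=capture("top");s=capture("side")
# knob in top: crop (328,87)/4 ; side crop (459,302)/6
ut=(300+(328+.5)/4-.5,190+(87+.5)/4-.5);us=(275+(459+.5)/6-.5,200+(302+.5)/6-.5)
p,e=tri(t,ut,s,us)
q=sel(p);print(p,e,q,"fwd",np.arctan2(q[0],q[2]-.02),"across",np.arctan2(-q[1],q[2]-.02),"len",np.linalg.norm(q-[0,0,.02]))
hs=cv2.cvtColor(t["img"],cv2.COLOR_BGR2HSV)
for n,lo,hi,z in(("red",(0,150,80),(8,255,255),.023),("yel",(22,150,100),(32,255,255),.03)):
    m=cv2.inRange(hs,lo,hi);nn,_,st_,ce=cv2.connectedComponentsWithStats(m)
    for i in range(1,nn):
        if st_[i,4]>200:print(n,st_[i],onz(t,ce[i],z))
cv2.imwrite("pics/top_end.png",t["img"])
```

```text
[ 0.5921 -0.2601  0.1189] [np.float64(0.001083456619074495), np.float64(0.001083456619074499)] [ 0.0399 -0.0384  0.1189] fwd 0.38349676238440233 across 0.37034989787885964 len 0.11333549228317495
red [353 155  33  24 314] [ 0.6917 -0.2499  0.023 ]
red [414 361  38  42 323] [ 0.3032 -0.3569  0.023 ]
red [408 366  35  45 324] [ 0.288  -0.3356  0.023 ]
```

View pics/top_end.png

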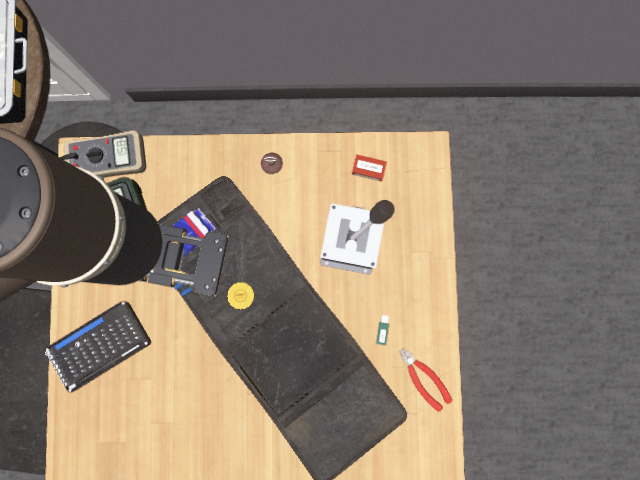

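Forward measures 0.38 against the 0.36 stop. The lever length is 113.3 mm, so the knob hasn't lifted, and the small objects are where they were. I'll let the arm settle and hand in.

>>> {"op": "play_rows", "data": {"series": [0,0,0,0,0,0,0,0,0,0,0,0,0,0,0,0,0,0,0,0]}}

```text
time_s: 18.78
tcp_pos: [0.5136, 0.0559, 0.2022]
eef_rot: [131.8, 90.0, 29.8]
contact_force: [-0.3, 0.6, -0.5]
gripper_width: 0.0008
```

```bash
python3 -c "
from plant import *
s=get_state();print(s['time_s'],s['contact_force'],s['qd']);print(close_job())"
```

```text
18.7833 [-0.27546255  0.63705486 -0.5018137 ] [ 0.27336791  0.05984673  0.00853277 -0.04133953  0.0076865  -0.00451236]
the job is handed in; nothing more can be done
None
```

The lever is fully home in the third slot (far right), and I handed the job in at 18.8 s with the arm well clear of everything. I pushed it with the outside of the shut fingers: forward along the left slot to the crossbar, across to the right, then forward. It never went near the fourth slot.

- **Push forces:** about 3–4 N along the way, rising to about 7 N each along and down when it met the end stop.
- **Final angles:** triangulating the knob from both cameras gave forward ≈ 0.38 rad and across ≈ 0.37 rad. The forward value is slightly over the 0.36 stop, about 2 mm at the knob, which I put down to the roughly 2 mm calibration error. In line with that, the two cameras placed the plate about 3 mm apart, and I used the average.
- **Knob:** the pivot-to-knob length measured 113.3 mm against the nominal 113 mm, so it was not pulled up.
- **Small things:** the fuse box measured in the same place before and after. The flux tin and memory stick look unmoved in the final picture. My colour mask missed the memory stick both times and the tin the second time, so those two were judged by eye only.

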